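Wheel-nut sockets back in their case

ROBOT

A 6-joint arm with a two-finger parallel gripper is mounted at the origin on the work surface. World frame = base frame: x ahead of the robot, y to its left, z up, the work surface at z = 0. Lengths are in m, angles in rad, forces in N, time in s.
With the tool pointing down it reaches from about 0.275 to 0.875 m from the base axis. Payload 12.5 kg.
Tool frame: the origin (TCP) lies on the centre line of the jaws, within the pads' length; the fingertips stand r.finger_overhang ahead of it and the grasp point (between the pads) lies 3 mm ahead of it (r.finger_overhang is the distance from the TCP to the fingertips, in m); z points along the fingers, y is the line along which they close (so a half turn about z gives the same grasp; the last joint's range is limited). The gripper opens to 85 mm and grips with 20 to 120 N. Pads are 22 mm wide; open, the fingers measure 114 mm over their backs; the gripper's body (76 mm by 85 mm) begins 54 mm behind the grasp point. The pads swing forward as they close: fully open they stand 13 mm farther back than shut.
Start: joints at [-1.35, 0.351, 1.652, -0, 1.139, -0.085], TCP at [0.166, -0.524, 0.232] pointing down, gripper open.
Joint ranges: [-2.75, 2.75], [-0.79, 2.1], [0.01, 2.65], [-1.57, 4.71], [0.07, 3.14], [-2.87, 2.87]. Speed limits (rad/s): [2.22, 2.22, 2.79, 3.14, 3.14, 3.14].

INTERFACE

Orientations are given as a unit quaternion [x, y, z, w].
In Python, from cell import r, optics gives the robot as it stands. The module is installed in compiled form; this text tells all that it offers. Calls block until the motion is done:
- r.move_to(position, orientation): joint-space move of the TCP to a pose.
- r.move_linear(position, rot=None, vel=0.15): straight line of the TCP; rot=None keeps the orientation; vel is the mean speed in m/s.
- r.set_joints(angles): joint-space move.
- r.set_gripper(opening, squeeze=None): opening from 0.0 (shut) to 1.0 (fully open); squeeze is the grip in N (None keeps the last); returns when the fingers have stopped.
- r.sleep(seconds).
- r.inverse_kinematics(position, orientation): joint angles nearest the present ones, or None.
- optics.get_image(name): name is "side" or "top" or "wrist"; returns a dict with "pixels" (400x640x3 uint8, red, green, blue), "depth" (400x640 float32, m along the optical axis (not along the pixel's ray), 0 where there is no reading), "fx", "fy", "cx", "cy" (pixels), "D" ([k1, k2, p1, p2, k3] as OpenCV has them; the pictures are not rectified), "camera_from_world" (4x4, takes a point from world to camera coordinates); the wrist camera has in their place "mount" (4x4, takes a point from camera to tool coordinates, whose origin is the TCP and whose axes are the flange's). Camera axes: x right, y down, z forward; pixel columns grow to the right and rows downward; lengths in m; the calibration is good to about 2 mm. A picture is of the moment at which its call begins: read the wrist's pose just before it.
A pose or a line that the arm cannot do raises r.PlanningError and nothing moves.
- r.hand_in(): hands the job in; it is judged then, once.
Readings, each from a call of its own:
- r.current_t(): time.
- r.current_q(): joint angles.
- r.current_qvel(): joint speeds.
- r.current_effort(): joint torques, N m.
- r.current_tool_pos(): TCP position.
- r.current_ee_rot(): TCP orientation.
- r.current_contact_force(): force on the tool from outside, world axes, zero at the start.
- r.current_torque(): the same for the moment, N m.
- r.current_opening(): opening from 0.0 (shut) to 1.0 (fully open).
- r.current_finger_force(): force on a finger pad.
Only numpy, scipy, OpenCV 4.12 (cv2) and the standard library are available. Lean on these libraries where they do the work, as an engineer would, in place of code of your own. Each camera call takes 0.05 s, during which the arm holds its last target. There are 200 camera calls.

TASK

The wheel job is done: take the three colour-sleeved sockets off the peg rail and stand each one upright in the cup of its own colour in the grey case, then put the lid on so that it sits flat and square on the rim. Leave the two bare steel sockets on the rail, and set everything down gently rather than dropping it.

Things in the scene. Friction and masses are not known exactly. Their poses are not given: they have to be found in the camera images.
- socket_blue: loose wheel-nut socket with a blue sleeve, an upright cylinder 30 mm across, 60 mm tall (top 2 mm: dark steel drive face 20 mm across), about 190 g, bore open below. Stands over a 10 mm thick post that reaches 24 mm up its bore: lift it 30 mm clear before moving sideways. Origin: centre of its underside; z up; its yaw means nothing.
- socket_yellow: loose wheel-nut socket with a yellow sleeve, an upright cylinder 33 mm across, 60 mm tall (top 2 mm: dark steel drive face 23 mm across), about 230 g, bore open below. Stands over a 10 mm thick post that reaches 24 mm up its bore: lift it 30 mm clear before moving sideways. Origin: centre of its underside; z up; its yaw means nothing.
- socket_red: loose wheel-nut socket with a red sleeve, an upright cylinder 36 mm across, 60 mm tall (top 2 mm: dark steel drive face 26 mm across), about 270 g, bore open below. Stands over a 10 mm thick post that reaches 24 mm up its bore: lift it 30 mm clear before moving sideways. Origin: centre of its underside; z up; its yaw means nothing.
- cup_blue: shallow square blue cup fixed on the floor of the case, the blue socket's place: 60 x 60 mm outside, 54 x 54 mm inside, 14 mm high, floor 3 mm thick. Origin: centre of its underside (a seated socket's underside is 3 mm above it); z up, x and y along its sides, parallel to the case's.
- cup_yellow: shallow square yellow cup fixed on the floor of the case, the yellow socket's place: 60 x 60 mm outside, 54 x 54 mm inside, 14 mm high, floor 3 mm thick. Origin: centre of its underside (a seated socket's underside is 3 mm above it); z up, x and y along its sides, parallel to the case's.
- cup_red: shallow square red cup fixed on the floor of the case, the red socket's place: 60 x 60 mm outside, 54 x 54 mm inside, 14 mm high, floor 3 mm thick. Origin: centre of its underside (a seated socket's underside is 3 mm above it); z up, x and y along its sides, parallel to the case's.
- case: fixed grey steel open-topped case, 148 (its x) x 208 (its y) x 80 mm high, walls 4 mm. The three cups stand in a row along its y at x = 0, 64 mm apart, in any order, with 40 mm of free floor from cups to each long wall: room for the fingers if a socket is gripped across the row. Origin: centre of its underside; z up.
- lid: loose grey lid, lying right way up on the bench to one side, 400 g: plate 162 (x) x 222 (y) x 5 mm; below it a rib frame 8 mm deep, 124 x 184 mm, which enters the case with 8 mm play all round. Black bar handle over the middle, 16 mm wide (x), 110 long (y), 30 to 46 mm above the origin. Origin: centre of the plate's underside, which rests on the rim when closed; z up. Either way round fits.
- bare_socket_a: plain dark steel socket without coloured sleeve, 27 mm across, 60 mm tall, bright steel top face; stays on its post. Origin: centre of its underside. The rail is a fixed aluminium bar 50 x 292 x 10 mm with five posts 58 mm apart in a straight row; the five sockets (three coloured, two bare) stand on it in any order.
- bare_socket_b: plain dark steel socket without coloured sleeve, 30 mm across, 60 mm tall, bright steel top face; stays on its post. Origin: centre of its underside. The rail is a fixed aluminium bar 50 x 292 x 10 mm with five posts 58 mm apart in a straight row; the five sockets (three coloured, two bare) stand on it in any order.
Not all that is in view belongs to the job. Leave any green or orange look-alike of the socket_blue alone.

How it is judged:
By the outcome, as a careful person would: the job done as asked, in the order asked, and still so for the second after the job is handed in, with the robot touching nothing.
It also fails if it takes over 104 s, if anything falls off the work surface, if the arm or the gripper's body presses on something with over 40 N, if the wrist force passes 120 N, or if a joint passes its speed limit or range.

## Working session

There is one attempt and no reset: what is moved stays moved. The work goes in short steps, each a Python script; the robot and the scene stay as the last script left them, time stands still between calls to the robot, and variables do not carry over. Pictures are saved under pics/ and viewed, at most 14 in all, crops included, and the job is handed in when it is done.

```bash
mkdir -p pics; python3 - <<'E'
from cell import r, optics
import cv2, numpy as np, pickle
for n in ("top","side"):
    d=optics.get_image(n); pickle.dump(d,open(n+".pkl","wb"))
    cv2.imwrite(f"pics/{n}0.png",d["pixels"][:,:,::-1])
    print(n,d["fx"],d["fy"],d["cx"],d["cy"],d["D"]);print(np.round(d["camera_from_world"],3), (d["depth"]>0).mean())
print(r.finger_overhang,r.current_tool_pos(),r.current_ee_rot(),r.current_t(),r.current_contact_force())
E
```

```text
top 384.49570353452657 384.49570353452657 321.3965258428586 199.5180068212664 [0.02477029 0.         0.         0.         0.        ]
[[-0.012 -1.     0.004  0.001]
 [-0.995  0.012 -0.098  0.488]
 [ 0.098 -0.006 -0.995  0.909]
 [ 0.     0.     0.     1.   ]] 0.99614453125
side 372.3887259148801 372.3887259148801 318.6594741935364 203.71999209415944 [-0.08685406  0.          0.          0.          0.        ]
[[-0.74  -0.672  0.014  0.355]
 [-0.418  0.443 -0.793  0.225]
 [ 0.527 -0.593 -0.609  0.584]
 [ 0.     0.     0.     1.   ]] 0.99598828125
0.022 [ 0.16553053 -0.52420202  0.23121071] [ 9.88337528e-01  1.52278230e-01 -2.66751406e-05 -5.19293783e-04] 0.1 [-0.42780234  0.40458527  0.33702367]
```

View pics/top0.png

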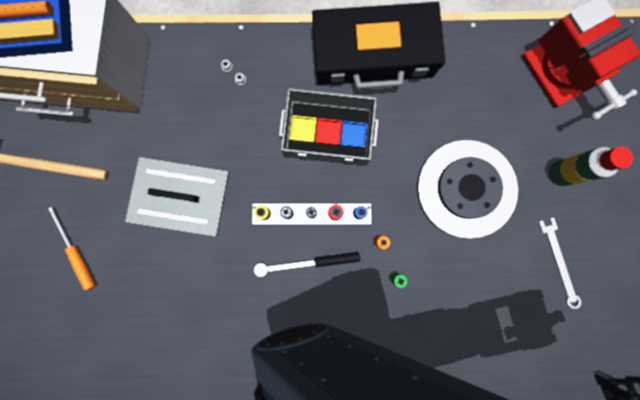

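View pics/side0.png

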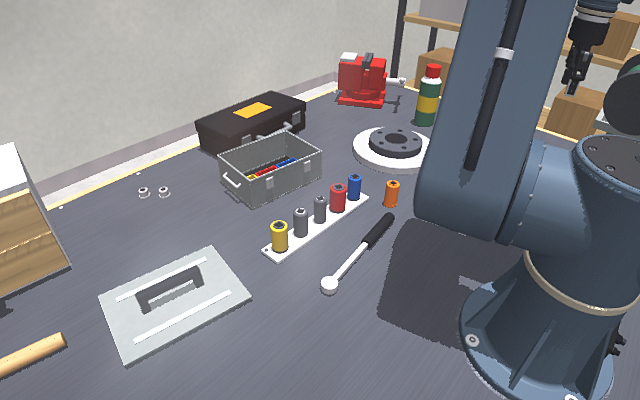

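The top view shows the sockets in a row at v≈212: yellow u262, bare u287 and u311, red u336, blue u361. The case is around (330,126) with cups yellow, red, blue from left to right, and the lid is at (177,196) with its handle at (174,195). The side view confirms that nothing stands over them. The orange and green look-alikes are at (384,242) and (400,281).

```bash
cat > h.py <<'E'
import cv2, numpy as np
def world(d, T=None):
    "HxWx3 world points from the depth; T = world_from_camera"
    if T is None: T=np.linalg.inv(d["camera_from_world"])
    h,w=d["depth"].shape
    uv=np.stack(np.meshgrid(np.arange(w),np.arange(h)),-1).reshape(-1,1,2).astype(np.float64)
    K=np.array([[d["fx"],0,d["cx"]],[0,d["fy"],d["cy"]],[0,0,1]])
    n=cv2.undistortPoints(uv,K,np.array(d["D"])).reshape(h,w,2)
    z=d["depth"].astype(float)
    P=np.dstack([n*z[...,None],z])
    W=P@T[:3,:3].T+T[:3,3]
    W[z==0]=np.nan
    return W
def hue(d):
    hsv=cv2.cvtColor(d["pixels"],cv2.COLOR_RGB2HSV); h,s,v=[hsv[...,i].astype(int) for i in range(3)]
    ok=(s>120)&(v>70)
    return dict(yellow=ok&(h>21)&(h<35),red=ok&((h<6)|(h>174)),blue=ok&(h>100)&(h<125))
def rect(xy):
    c,(a,b),t=cv2.minAreaRect(xy.astype(np.float32)*1000)
    if a>b: a,b,t=b,a,t-90       # t: direction of the short side
    t=(t+90)%180-90
    return np.round(np.array(c)/1000,4),round(a),round(b),round(t,2)
E
python3 - <<'E'
import pickle; from h import *
for n in ("top","side"):
    d=pickle.load(open(n+".pkl","rb")); W=world(d); X,Y,Z=W[...,0],W[...,1],W[...,2]
    print(n,"bench z",np.nanmedian(Z[(X>.35)&(X<.8)&(abs(Y)<.4)]))
    m=(Z>.062)&(Z<.080)&(X>.40)&(X<.50)&(abs(Y)<.2)
    k,l,st,c=cv2.connectedComponentsWithStats(m.astype(np.uint8))
    for i in range(1,k):
        p=W[l==i]
        if len(p)>15: print("sock",len(p),np.round(cv2.minEnclosingCircle((p[:,:2]*1000).astype(np.float32)),1) if 0 else np.round(p.mean(0),4),np.round((p.max(0)+p.min(0))[:2]/2,4),np.round(np.ptp(p,axis=0),3), c[i].round())
    m=(Z>.072)&(Z<.088)&(X>.54)&(X<.78)&(abs(Y)<.2)
    m2=cv2.morphologyEx(m.astype(np.uint8),cv2.MORPH_CLOSE,np.ones((3,3)))
    k,l,st,c=cv2.connectedComponentsWithStats(m2); 
    for i in range(1,k):
        p=W[(l==i)&m]
        if len(p)>20: print("rim",len(p),rect(p[:,:2]),np.median(p[:,2]))
    for c_,m in hue(d).items():
        p=W[m&(Z<.03)&(X>.55)&(X<.75)&(abs(Y)<.15)]
        if len(p): print("cup",c_,len(p),np.round(np.nanmedian(p,0),4),np.round((p.max(0)+p.min(0))/2,4))
    L=(X>.35)&(X<.62)&(Y>.2)&(Y<.55)
    p=W[L&(Z>.007)&(Z<.03)]; print("plate",rect(p[:,:2]),np.median(p[:,2]),np.linalg.lstsq(np.c_[p[:,:2],np.ones(len(p))],p[:,2],rcond=None)[0])
    p=W[L&(Z>.042)&(Z<.07)]; print("handle",rect(p[:,:2]),np.median(p[:,2]))
    m=(Z>.03)&(X>.3)&(X<.85)&(Y>-.25)&(Y<.55); 
    print("tall >.1 near:",[np.round(f(W[m&(Z>.1)],axis=0),3) for f in(np.min,np.max)] if (m&(Z>.1)).any() else None)
E
```

```text
top bench z 0.0013287390119999243
sock 157 [0.4569 0.1354 0.0688] [0.4576 0.1359] [0.03 0.03 0.01] [261. 212.]
sock 186 [ 0.4548 -0.038   0.0691] [ 0.4545 -0.0383] [0.033 0.033 0.01 ] [336. 212.]
sock 130 [0.4563 0.0771 0.0687] [0.4559 0.0772] [0.028 0.028 0.011] [286. 212.]
sock 104 [0.4558 0.0196 0.0687] [0.4563 0.0195] [0.026 0.023 0.011] [311. 212.]
sock 130 [ 0.4542 -0.0957  0.0689] [ 0.4539 -0.0959] [0.028 0.028 0.01 ] [361. 212.]
rim 22 (array([ 0.7791, -0.012 ]), 2, 28, 1.04) 0.07979298206113422
rim 693 (array([ 0.6595, -0.0238]), 149, 208, -6.93) 0.07926864041062942
cup yellow 651 [0.6704 0.039  0.0074] [0.6699 0.0389 0.0119]
cup red 643 [ 0.6623 -0.0237  0.0075] [ 0.6635 -0.024   0.0124]
cup blue 660 [ 0.6544 -0.0888  0.0076] [ 0.6554 -0.0882  0.0112]
plate (array([0.5101, 0.3961]), 162, 320, -9.81) 0.012933208136597374 [0.00308887 0.00656261 0.00925007]
handle (array([0.5015, 0.3475]), 16, 111, -9.79) 0.053369515297475245
tall >.1 near: [array([0.713, 0.433, 0.1  ]), array([0.85 , 0.55 , 0.237])]
side bench z 0.0010810515417730704
sock 99 [ 0.4545 -0.0908  0.0678] [ 0.4565
[... 173 characters left out ...]
] [0.027 0.027 0.009] [320. 200.]
sock 138 [0.4563 0.0822 0.068 ] [0.4587 0.0804] [0.03  0.028 0.01 ] [300. 212.]
sock 184 [0.4567 0.14   0.068 ] [0.4593 0.138 ] [0.033 0.033 0.009] [278. 226.]
rim 774 (array([ 0.6614, -0.0213]), 150, 211, -6.59) 0.0772644682650239
cup yellow 28 [0.6954 0.015  0.0159] [0.6898 0.0172 0.0131]
cup red 96 [ 0.6903 -0.0277  0.0146] [ 0.6945 -0.0316  0.0123]
cup blue 83 [ 0.6822 -0.0906  0.0148] [ 0.6858 -0.0911  0.0124]
plate (array([0.5115, 0.3976]), 165, 319, -9.7) 0.01272812697317538 [0.00586163 0.0068362  0.00761397]
handle (array([0.5032, 0.3502]), 19, 111, -10.7) 0.05249935980131884
tall >.1 near: [array([0.713, 0.437, 0.1  ]), array([0.85 , 0.538, 0.202])]
```

The top and side depths agree to about 2 mm. Next I move over the rail and refine the socket positions with the wrist camera.

```bash
cat >> h.py <<'E'
from scipy.spatial.transform import Rotation as R
def quat(psi):
    "tool down, jaws closing along world heading psi (deg)"
    a=np.radians(psi-90)/2
    return np.array([np.cos(a),np.sin(a),0,0])
def wristT(r,d,p,q):
    T=np.eye(4); T[:3,:3]=R.from_quat(q).as_matrix(); T[:3,3]=p
    return T@d["mount"]
E
python3 - <<'E'
from cell import r, optics
from h import *
import pickle
for s in (-90,90):
    q=quat(0) if s<0 else np.array([np.cos(np.pi/4),np.sin(np.pi/4),0,0])
    for P in ([.455,0.02,.3],[.66,-.02,.2],[.50,.35,.2]): 
        j=r.inverse_kinematics(P,q); print(s,None if j is None else np.round(j,2))
r.move_to([.42,0.02,.30],quat(0)); print(r.current_t())
r.sleep(.3)
p,q=r.current_tool_pos(),r.current_ee_rot()
d=optics.get_image("wrist"); pickle.dump((d,p,q),open("wrist.pkl","wb"))
cv2.imwrite("pics/w1.png",d["pixels"][:,:,::-1])
print(np.round(d["mount"],3),p,q)
W=world(d,wristT(r,d,p,q)); X,Y,Z=W[...,0],W[...,1],W[...,2]
m=(Z>.062)&(Z<.080)&(X>.40)&(X<.50)&(abs(Y)<.2)
k,l,st,c=cv2.connectedComponentsWithStats(m.astype(np.uint8))
for i in range(1,k):
    w=W[l==i]
    if len(w)>30: print("sock",len(w),np.round((w.max(0)+w.min(0))/2,4),np.round(np.ptp(w,axis=0),3),c[i].round())
m=(Z>.072)&(Z<.088)&(X>.54)&(X<.77)&(abs(Y)<.2)
if m.sum()>50: print("rim",m.sum(),rect(W[m][:,:2]))
E
```

```text
-90 None
-90 None
-90 [ 0.53  0.49  1.52 -0.    1.13 -2.61]
90 [-0.06  0.11  1.79 -0.    1.24 -0.06]
90 [-0.1   0.58  1.37 -0.    1.19 -0.1 ]
90 [ 0.53  0.49  1.52 -0.    1.13  0.53]Traceback (most recent call last):
  File "<stdin>", line 8, in <module>
cell.PlanningError: the arm cannot take that pose within its joint ranges
```

```bash
sed -i 's/psi-90/psi+90/' h.py
python3 - <<'E'
from cell import r, optics
from h import *
import pickle
r.move_to([.42,0.02,.30],quat(0)); print(r.current_t())
r.sleep(.3)
p,q=r.current_tool_pos(),r.current_ee_rot()
d=optics.get_image("wrist"); pickle.dump((d,p,q),open("wrist.pkl","wb"))
cv2.imwrite("pics/w1.png",d["pixels"][:,:,::-1])
print(np.round(d["mount"],3),p,q)
W=world(d,wristT(r,d,p,q)); X,Y,Z=W[...,0],W[...,1],W[...,2]
m=(Z>.062)&(Z<.080)&(X>.40)&(X<.50)&(abs(Y)<.2)
k,l,st,c=cv2.connectedComponentsWithStats(m.astype(np.uint8))
for i in range(1,k):
    w=W[l==i]
    if len(w)>30: print("sock",len(w),np.round((w.max(0)+w.min(0))/2,4),np.round(np.ptp(w,axis=0),3),c[i].round())
m=(Z>.072)&(Z<.088)&(X>.54)&(X<.77)&(abs(Y)<.2)
if m.sum()>50: print("rim",m.sum(),rect(W[m][:,:2]))
E
```

```text
2.2667
[[ 0.001 -0.947 -0.321  0.084]
 [ 1.     0.001  0.    -0.001]
 [ 0.    -0.321  0.947 -0.143]
 [ 0.     0.     0.     1.   ]] [0.42004762 0.01977032 0.29995825] [ 7.07298507e-01  7.06915002e-01 -3.45641125e-05 -2.49228040e-05]
sock 915 [0.4558 0.1392 0.0678] [0.032 0.033 0.011] [356.  47.]
sock 660 [0.4553 0.0811 0.0674] [0.03  0.028 0.01 ] [354. 107.]
sock 487 [0.4548 0.0237 0.0672] [0.026 0.026 0.01 ] [352. 162.]
sock 766 [ 0.4542 -0.0341  0.0672] [0.035 0.035 0.01 ] [349. 212.]
sock 479 [ 0.4541 -0.0922  0.0674] [0.029 0.029 0.01 ] [348. 259.]
rim 3856 (array([ 0.6586, -0.0204]), 150, 209, -6.71)
```

View pics/w1.png

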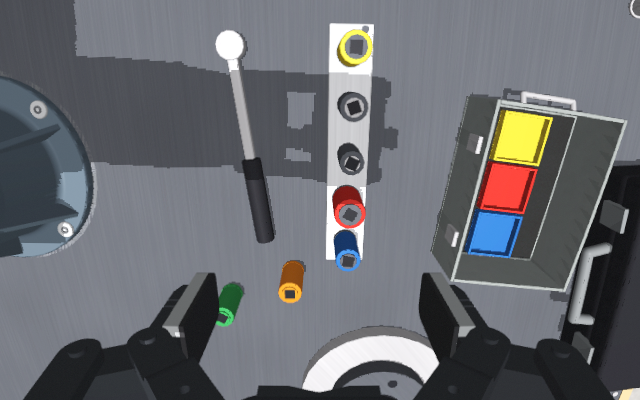

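The wrist view shows yellow at (356,47), red at (349,212) and blue at (348,259), with the orange and green decoys at (290,290) and (230,305), clear of the finger paths. The wrist estimate sits about 2 mm in y from the mean, so I use the mean of the views. I pick red first, watching forces.

```bash
cat >> h.py <<'E'
C=np.array([.660,-.022]); PSI=-6.8
S=dict(red=(.455,-.036),blue=(.4545,-.094),yellow=(.457,.1375))
k=dict(yellow=1,red=0,blue=-1)
def cup(c):
    t=np.radians(PSI); return C+.064*k[c]*np.array([-np.sin(t),np.cos(t)])
def rep(r,s): print(s,"t%.2f"%r.current_t(),np.round(r.current_tool_pos(),4),"F",np.round(r.current_contact_force(),1),"op%.3f"%r.current_opening(),"ff",np.round(r.current_finger_force(),1),flush=True)
def pick(r,c,lift=.20):
    x,y=S[c]
    r.move_to([x,y,.16],quat(0)); r.set_gripper(.65,20)
    r.move_linear([x,y,.049],vel=.12); rep(r,c+" down")
    r.set_gripper(0,20); rep(r,"shut20")
E
python3 - <<'E'
from cell import r
from h import *
r.move_to([.455,-.036,.22],quat(0)); rep(r,"above")
pick(r,"red"); r.sleep(.2); rep(r,"settled")
E
```

```text
above t3.11 [ 0.4549 -0.036   0.2201] F [ 0.7 -0.2  0.7] op1.002 ff 0.0
red down t4.94 [ 0.4554 -0.0361  0.0495] F [-0.1 -0.7  1.2] op0.651 ff 0.0
shut20 t5.24 [ 0.4553 -0.0361  0.0496] F [-2.   0.1  6.7] op0.412 ff 21.1
settled t5.44 [ 0.4554 -0.0361  0.0496] F [-0.8 -0.1  6.2] op0.412 ff 21.1
```

```bash
cat >> h.py <<'E'
def place(r,c,z0=.047):
    r.set_gripper(0,40)
    x,y=S[c]; r.move_linear([x,y,.10],vel=.08); rep(r,"lifted")
    r.move_linear([x,y,.17],vel=.2)
    u,v=cup(c); r.move_to([u,v,.17],quat(PSI)); r.move_linear([u,v,.062],vel=.12); r.sleep(.1)
    f0=r.current_contact_force()[2]; z=.058
    while z>.036:
        r.move_linear([u,v,z],vel=.03); f=r.current_contact_force()[2]
        if f-f0>3: break
        z-=.0015 if z>.05 else .001
    rep(r,"touch f0=%.1f"%f0)
E
python3 - <<'E'
from cell import r
from h import *
place(r,"red")
E
```

```text
lifted t6.45 [ 0.4547 -0.036   0.0997] F [ 0.4 -0.4 -3. ] op0.403 ff 40.0
touch f0=-2.4 t11.47 [ 0.6601 -0.022   0.0468] F [-4.  -0.4  6. ] op0.400 ff 41.1
```

```bash
cat >> h.py <<'E'
def release(r,c):
    r.set_gripper(.62); rep(r,"open")
    u,v=cup(c); r.move_linear([u,v,.17],vel=.15); rep(r,"up")
E
python3 - <<'E'
from cell import r,optics
from h import *
release(r,"red")
r.sleep(.2); p,q=r.current_tool_pos(),r.current_ee_rot(); d=optics.get_image("wrist")
cv2.imwrite("pics/w2.png",d["pixels"][:,:,::-1])
pick(r,"blue"); r.sleep(.1); rep(r,"settled")
E
```

```text
open t11.78 [ 0.6601 -0.022   0.046 ] F [ 0.2 -0.4 -0.2] op0.623 ff 0.0
up t12.76 [ 0.6595 -0.022   0.169 ] F [-0.1  0.4 -0.4] op0.618 ff 0.0
blue down t15.18 [ 0.4549 -0.0941  0.0495] F [-0.6  0.3 -0.2] op0.649 ff 0.0
shut20 t15.52 [ 0.4548 -0.0941  0.0496] F [-0.6  0.2  6.7] op0.339 ff 21.7
settled t15.62 [ 0.4548 -0.0941  0.0495] F [-1.   0.6  7.2] op0.342 ff 21.7
```

View pics/w2.png

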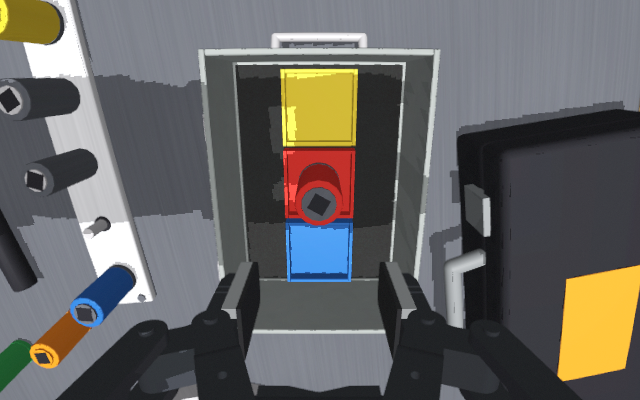

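The red socket stands upright in the red cup (top at (318,206), base within the cup at u≈318). Its base is centred in the cup and the case is square to the jaws. Next are blue and yellow.

```bash
python3 - <<'E'
from cell import r,optics
from h import *
place(r,"blue"); release(r,"blue")
pick(r,"yellow"); r.sleep(.1); rep(r,"settled")
E
```

```text
lifted t16.62 [ 0.4542 -0.0939  0.0997] F [ 0.4  0.4 -2.4] op0.326 ff 39.6
touch f0=-2.4 t21.62 [ 0.6526 -0.0856  0.0467] F [-2.4 -0.3  4.7] op0.340 ff 40.6
open t21.98 [ 0.6525 -0.0856  0.046 ] F [-0.8  0.1  0. ] op0.624 ff 0.0
up t22.95 [ 0.6519 -0.0855  0.1689] F [-0.1 -0.2  0.7] op0.621 ff 0.0
yellow down t25.38 [0.4574 0.1376 0.0495] F [ 0.4 -0.2  1.2] op0.648 ff 0.0
shut20 t25.71 [0.4573 0.1376 0.0496] F [-1.7  0.4  5.9] op0.375 ff 20.5
settled t25.81 [0.4573 0.1376 0.0496] F [-1.3  0.3  7.5] op0.378 ff 20.5
```

```bash
python3 - <<'E'
from cell import r,optics
from h import *
place(r,"yellow"); release(r,"yellow")
q0=quat(PSI); r.move_to([C[0],C[1]-.02,.24],q0); r.sleep(.2)
d=optics.get_image("wrist"); p,q=r.current_tool_pos(),r.current_ee_rot()
cv2.imwrite("pics/w3.png",d["pixels"][:,:,::-1])
W=world(d,wristT(r,d,p,q)); X,Y,Z=W[...,0],W[...,1],W[...,2]
for c,m in hue(d).items():
    w=W[m&(Z>.058)&(Z<.075)&(X>.6)]; print(c,len(w),np.round((w.max(0)+w.min(0))/2,4) if len(w) else "",cup(c))
m=(Z>.072)&(Z<.088)&(X>.54)&(X<.77)&(abs(Y)<.2); print("rim",rect(W[m][:,:2]))
r.move_to([.5023,.33,.24],quat(-9.8)); r.set_gripper(.6); r.sleep(.2); rep(r,"lid")
p,q=r.current_tool_pos(),r.current_ee_rot(); d=optics.get_image("wrist")
cv2.imwrite("pics/w4.png",d["pixels"][:,:,::-1])
W=world(d,wristT(r,d,p,q)); X,Y,Z=W[...,0],W[...,1],W[...,2]
L=(X>.38)&(X<.62)&(Y>.22)&(Y<.50)
w=W[L&(Z>.045)&(Z<.065)]; print("handle",rect(w[:,:2]),np.median(w[:,2]))
E
python3 -c "
import cv2
cv2.imwrite('pics/w34.png',cv2.resize(cv2.hconcat([cv2.imread('pics/w3.png'),cv2.imread('pics/w4.png')]),(800,250)))"
```

```text
lifted t26.82 [0.4567 0.1374 0.0997] F [-0.3 -0.9 -2.3] op0.373 ff 39.8
touch f0=-3.1 t31.93 [0.6677 0.0416 0.0468] F [-2.6 -0.4  4.8] op0.367 ff 40.8
open t32.27 [0.6676 0.0415 0.046 ] F [ 0.  -0.8 -0.3] op0.621 ff 0.0
up t33.24 [0.667  0.0416 0.1689] F [-0.4 -0.3 -0.1] op0.619 ff 0.0
yellow 644 [0.6662 0.0429 0.0656] [0.66757785 0.04154979]
red 614 [ 0.6589 -0.0206  0.0635] [ 0.66  -0.022]
blue 438 [ 0.6517 -0.0839  0.0628] [ 0.65242215 -0.08554979]
rim (array([ 0.6591, -0.0206]), 149, 208, -6.81)
lid t35.92 [0.5024 0.3298 0.24  ] F [ 0.5 -0.1  0.6] op0.602 ff 0.0
handle (array([0.5   , 0.3526]), 15, 108, -9.68) 0.054028144859380595
```

View pics/w34.png

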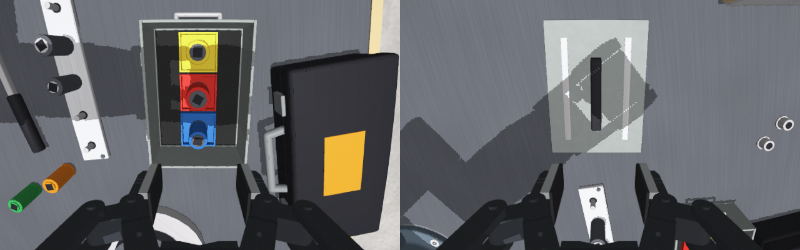

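All three sockets stand upright in their own cups (tops at (197,52), (197,99), (198,138) in the left panel), and both bare sockets are still on the rail. The lid handle is clear at (596,93) in the right panel. Next I grip the lid.

```bash
python3 - <<'E'
from cell import r,optics
from h import *
H=[.5018,.350]
r.set_gripper(.5,20); r.move_to([*H,.14],quat(-9.8)); r.move_linear([*H,.047],vel=.12); rep(r,"down")
r.set_gripper(0,20); r.sleep(.1); rep(r,"shut20")
r.set_gripper(0,70); rep(r,"shut70")
r.move_linear([*H,.10],vel=.06); rep(r,"lift"); r.move_linear([*H,.20],vel=.15); 
r.move_to([*C,.20],quat(PSI)); r.move_linear([*C,.15],vel=.12); r.sleep(.3); rep(r,"over case"); print(r.current_torque())
for n in("side","top"):
    d=optics.get_image(n); cv2.imwrite(f"pics/{n}5.png",d["pixels"][:,:,::-1][60:300,130:500])
    if n=="top":
        W=world(d); X,Y,Z=W[...,0],W[...,1],W[...,2]
        m=(abs(X-.66)<.14)&(abs(Y+.02)<.17)&(Z>.105)&(Z<.13); w=W[m]
        print(len(w), rect(w[:,:2]), np.linalg.lstsq(np.c_[w[:,:2]-C,np.ones(len(w))],w[:,2],rcond=None)[0])
E
python3 -c "
import cv2
cv2.imwrite('pics/st5.png',cv2.hconcat([cv2.imread('pics/side5.png'),cv2.imread('pics/top5.png')]))"
```

```text
down t37.64 [0.5023 0.3503 0.0479] F [-0.2  0.5 -0.1] op0.502 ff 0.0
shut20 t38.09 [0.5021 0.3502 0.0478] F [-0.2 -1.3  6. ] op0.176 ff 23.1
shut70 t38.31 [0.5022 0.3503 0.048 ] F [-2.5 -1.6  8. ] op0.155 ff 68.8
lift t39.34 [0.5016 0.3499 0.0996] F [-0.6  0.9 -4.5] op0.159 ff 68.4
over case t42.52 [ 0.6602 -0.022   0.1507] F [ 0.  -0.2 -4. ] op0.157 ff 68.4
[ 0.02757641 -0.02013119  0.01044481]
88 (array([ 0.6245, -0.0471]), 121, 247, 20.66) [-0.00407089  0.00269367  0.11554346]
```

View pics/st5.png

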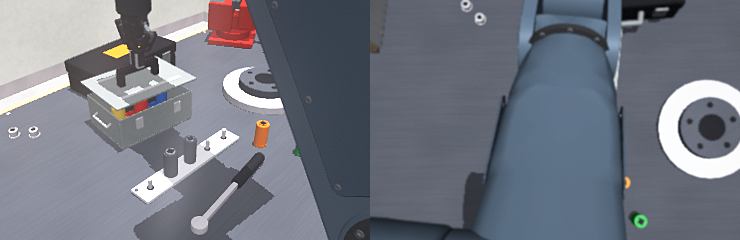

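The lid hangs level over the case in the side view at (140,85). I lower it with force sensing, expecting seating at TCP z≈0.120.

```bash
python3 - <<'E'
from cell import r,optics
from h import *
r.move_linear([*C,.131],vel=.08); r.sleep(.1); f0=np.array(r.current_contact_force()); z=.129
while z>.114:
    r.move_linear([*C,z],vel=.03); f=np.array(r.current_contact_force())-f0
    if f[2]>3 or abs(f[:2]).max()>6: break
    z-=.0015 if z>.123 else .001
rep(r,"touch"); print(f0,r.current_torque())
d=optics.get_image("side"); cv2.imwrite("pics/side6.png",cv2.resize(d["pixels"][100:240,190:360,::-1],None,fx=3,fy=3))
W=world(d); X,Y,Z=W[...,0],W[...,1],W[...,2]
m=(abs(X-.66)<.12)&(abs(Y+.02)<.16)&(Z>.074)&(Z<.095); w=W[m]
print(len(w),rect(w[:,:2]),np.linalg.lstsq(np.c_[w[:,:2]-C,np.ones(len(w))],w[:,2],rcond=None)[0])
E
```

```text
touch t45.36 [ 0.6601 -0.022   0.1201] F [-3.3  0.3  6.3] op0.156 ff 69.6
[-0.21064171 -0.22003297 -3.18140532] [ 0.01972154  0.65115676 -0.06842982]
2816 (array([ 0.6783, -0.0242]), 197, 225, -6.76) [ 0.00248297 -0.00293762  0.08522176]
```

View pics/side6.png

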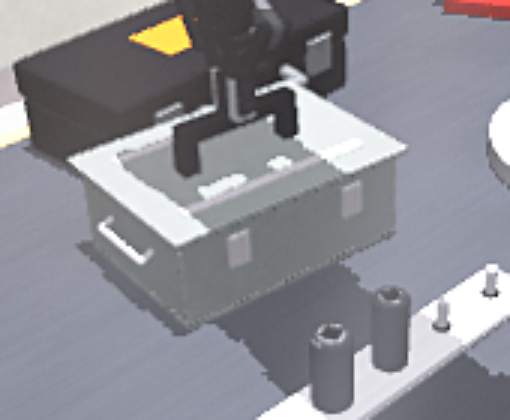

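The lid sits on the rim, flat and square, with an even overhang. I release, retreat and check.

```bash
python3 - <<'E'
from cell import r,optics
from h import *
r.set_gripper(.3); rep(r,"half"); r.set_gripper(.5); r.move_linear([*C,.24],vel=.12); 
r.set_joints([-1.35,.351,1.652,0,1.139,-.085]); r.sleep(.5); rep(r,"home")
d=optics.get_image("top"); cv2.imwrite("pics/top7.png",d["pixels"][:,:,::-1])
W=world(d); X,Y,Z=W[...,0],W[...,1],W[...,2]
m=(abs(X-.66)<.11)&(abs(Y+.02)<.15)&(Z>.076)&(Z<.098)
k,l,st,c=cv2.connectedComponentsWithStats(m.astype(np.uint8)); i=1+st[1:,4].argmax(); w=W[l==i]
print(len(w),rect(w[:,:2]),np.linalg.lstsq(np.c_[w[:,:2]-C,np.ones(len(w))],w[:,2],rcond=None)[0])
E
```

```text
half t45.68 [ 0.6602 -0.022   0.1191] F [-0.3 -0.5 -0.1] op0.303 ff 0.0
home t50.15 [ 0.1654 -0.5245  0.2315] F [ 0.1 -0.3 -0.8] op0.497 ff 0.0
6123 (array([ 0.6603, -0.024 ]), 162, 222, -6.89) [ 0.00087561 -0.00073756  0.08519449]
```

View pics/top7.png

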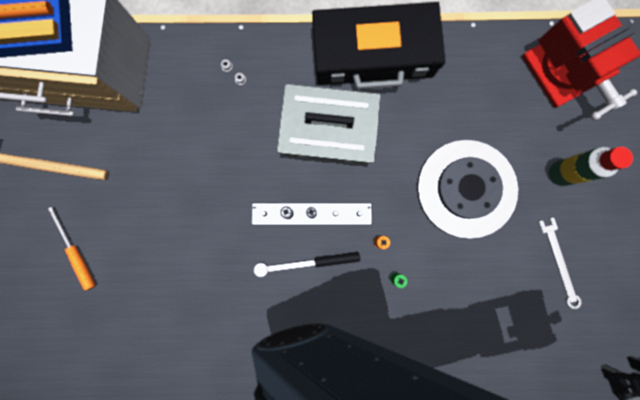

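The lid is on the case at (330,123), level, with its centre and yaw within 1 mm and 0.1° of the case in the same camera. Both bare sockets remain at (287,212) and (311,212), and the decoys are untouched.

```bash
python3 -c "
from cell import r
print(r.hand_in(), r.current_t())"
```

```text
the job is handed in; nothing more can be done
the job is handed in; nothing more can be done
```

The job is handed in at about 50 s of the 104 s allowed: the red, blue and yellow sockets stand upright in their own cups, the lid sits flat and square on the rim, and both bare sockets are still on the rail.

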